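Tighten the battery-pack clamp with its removable crank

TASK

Fit the loose crank from the orange board down over the square shaft of the battery-pack clamp and wind it clockwise (seen from above) until the sliding blue jaw has closed on the purple cells and the shaft will turn no further. Then lift the crank off and lay it gently back on the orange board, flat with its handle upward, without dropping it. Leave the marker, the meter, the tape roll and the pen cup where they are.

Things in the scene. Friction and masses are not known exactly. Their poses are not given: they have to be found in the camera images.
- crank: Loose crank, 0.3 to 0.55 kg, lying flat, handle up; balances 10 mm from the hub's centre towards the handle. Origin: underside, centre of hub; z up, x from hub to handle. Hub: 44 x 44 mm block, 48 mm tall, sides along x and y; in its underside a centred square socket, 24 mm wide, 32 mm deep, parallel to the hub. Arm: flat bar 24 mm wide, 14 mm thick, underside flush with the hub's.
- crank_handle (a point): Point on the axis of the crank's handle, 40 mm above the crank's underside; axes as the crank's. Handle: black upright cylinder, 24 mm in diameter, its axis 90 mm from the hub's centre along x, from 14 to 66 mm above the underside; it does not spin. The arm below it ends 112 mm from the hub's centre.
- shaft_top (a point): Centre of the top of the clamp's upright square steel shaft, 20 x 20 mm, 30 mm tall of which the top 8 mm tapers to 11 x 11 mm as a lead-in, on the flat top of the dark grey gearbox (76 x 90 mm, 92 mm above the table). z up; x and y are normal to the shaft's flats and turn with it. The crank fits in any of the four quarter turns and, fully home, rests on the gearbox top.
- shaft (a joint): Angle of the shaft in rad: grows clockwise seen from above, 0 fully open, 3.0 at the stop, where the jaw meets the cells (8 mm of jaw travel per rad). Starts between 0 and 0.8. Turning takes about 0.3 to 0.4 N m (about 4 N at the handle); it stays where it is left. The crank has about 12 degrees of play on it either way.
- clamp: Battery-pack clamp, fixed to the table: base plate 150 x 360 x 16 mm; origin on the table below the shaft's axis, base from y = +55 to -305 mm, x from -75 to +75 mm. Purple cell pack (top 82 mm above the table) from y = -115 to -271 mm; blue jaws 77 mm high. All but the shaft is no higher than the gearbox top (92 mm).
- board: Orange board fixed on the table, 200 x 200 x 8 mm; origin at the centre of its underside, sides along x and y. The crank starts on it.
- marker: Bystander: marker pen lying on the table just beyond the board, 132 mm long, 16 mm thick; origin at its middle, underneath, x along it.
- meter: Bystander: yellow hand meter lying left of the board, 85 x 160 x 38 mm (x, y, z); origin at the centre of its underside.
- tape_roll: Bystander: amber tape roll, 90 mm outside diameter, 25 mm tall, lying flat beyond the clamp; origin at the centre of its underside.
- pen_cup: Bystander: black pen cup with a blue band, 72 mm in diameter, 136 mm tall with its pens; origin at the centre of its underside.
Mind the look-alikes: they are no part of the job. Of the things like the crank, leave any that is pink; of the rest the larger one is meant.

How it is judged:
By the outcome, as a careful person would: the job done as asked, in the order asked, and still so for the second after the job is handed in, with the robot touching nothing.
It also fails if it takes over 72 s, if anything falls off the work surface, if the arm or the gripper's body presses on something with over 40 N, if the wrist force passes 120 N, or if a joint passes its speed limit or range.

ROBOT

A 6-joint arm with a two-finger parallel gripper is mounted at the origin on the work surface. World frame = base frame: x ahead of the robot, y to its left, z up, the work surface at z = 0. Lengths are in m, angles in rad, forces in N, time in s.
With the tool pointing down it reaches from about 0.35 to 0.85 m from the base axis. Payload 8.1 kg.
Tool frame: the origin (TCP) lies at the very end of the fingers, on their centre line; the grasp point (between the pads) lies 19 mm behind it; z points along the fingers, y is the direction in which the jaws open and shut (so a half turn about z gives the same grasp; the last joint's range is limited). The gripper opens to 93 mm and grips with 3 to 60 N. Pads are 15 mm wide; open, the fingers measure 128 mm over their backs; the gripper's body (75 mm by 188 mm) begins 65 mm behind the grasp point.
Start: joints at [1.187, 0.13, 1.488, -0, 1.523, -0.085], TCP at [0.177, 0.573, 0.219] pointing down, gripper open.
Joint ranges: [-2.96, 2.96], [-0.89, 2.26], [0.02, 2.5], [-1.34, 4.48], [0, 2.73], [-2.66, 2.66]. Speed limits (rad/s): [2.39, 2.39, 2.79, 3.14, 3.14, 3.14].

INTERFACE

Orientations are given as a 3x3 rotation matrix whose columns are the frame's x, y, z axes.
In Python, from station import get_obs, capture, camera_info, close_job gives the robot as it stands. The module is installed in compiled form; this text tells all that it offers.
- The arm moves only by the tool servo_tool, never from a script. Its argument "steps" is a list of rows, each a list of 2 entries, a list of its own where there are three numbers: the shift along the world's x, y, z normalised to -1 to 1, where 1 is 40 cm, then the turn, a rotation vector about the world's x, y, z normalised to -1 to 1, where 1 is pi rad. In form: [[[tx, ty, tz], [rx, ry, rz]], ...]. A call has exactly 10 rows; each row is the pose to reach, as a shift and turn from the pose commanded when the call began, turning the shorter way round; what a row does not reach only later rows make up. A row lasts 1/12 s, in which the tool goes at most 41.7 mm and 7.16 degrees, less where a joint would pass 70% of its speed; a pose out of reach is approached as far as the arm can. A call with a number of a shift or a turn outside -1 to 1 is refused whole. A call with a gripper value outside its range is refused whole. "jaw" is the closure, from -1 (fully open) to 1 (shut), set as the call begins (left out, the last holds). The fingers move at their own pace and stop on an object; the grip force is fixed at half the most. Time passes only in rows, so rows that repeat a pose let the fingers close, or fill a call up. It gives the time, the measured TCP pose, the force and the opening at its end, in the units of the state.
- get_obs(): the state, without advancing time (a new reading comes with each control period).
- capture(name): name is "scene" or "top" or "wrist"; returns the picture (400x640x3 uint8, blue, green, red); there is no depth.
- camera_info(name): a dict with "mtx" (3x3 intrinsics, pixels), "rvec" (rotation vector, rad) and "tvec" (3), from world to camera coordinates, as OpenCV has them. Camera axes: x right, y down, z forward; pixel columns grow to the right and rows downward; lengths in m; the calibration is good to about 2 mm. A picture is of the moment at which its call begins: read the wrist's pose just before it. camera_info takes no time and is no camera call; for the wrist camera it gives the pose at the moment of the call.
- close_job(): hands the job in, once; it reports no verdict.
The state is a dict: "time": time; "qpos": joint angles; "dq": joint speeds; "effort": joint torques, N m; "tcp_pos": TCP position; "eef_rot": TCP orientation; "force": force on the tool from outside, world axes, zero at the start; "moment": the same for the moment, N m; "width": opening from 0.0 (shut) to 1.0 (fully open).
Only numpy, scipy, OpenCV 4.12 (cv2) and the standard library are available. Lean on these libraries where they do the work, as an engineer would, in place of code of your own. Each camera call takes 0.05 s, during which the arm holds its last target.

## Working session

There is one attempt and no reset: what is moved stays moved. The work goes in short steps, Python scripts to look and compute and a tool call to move; the robot and the scene stay as the last step left them, time stands still between calls to the robot, and variables do not carry over. Pictures are saved under pics/ and viewed, and the job is handed in when it is done.

Besides the shell and the picture viewer there is one more tool, called by a JSON object that holds its "fn" and its "kwargs". servo_tool: Moves the arm, as the interface text tells. Its arguments: {"type":"object","properties":{"steps":{"type":"array","items":{"type":"array"}},"jaw":{"type":"number"}},"required":["steps"]}

```bash
mkdir -p pics; python3 - <<'E'
from station import *
import cv2
o=get_obs();print({k:(v if not hasattr(v,'tolist') else v.tolist()) for k,v in o.items()})
for n in("scene","top","wrist"):
    i=camera_info(n);print(n,i)
    cv2.imwrite(f"pics/{n}0.png",capture(n))
E
```

```text
{'time': 0.0, 'qpos': [1.1865845337934091, 0.1311294052977789, 1.4893280765040449, 8.662448456597049e-06, 1.522988616469638, -0.08538531661538415], 'dq': [0.0005995505935996237, 0.00026060017085618406, 0.00017306040250504107, 0.0009169847422429464, 0.0012670561156891446, -0.0001006526850866024], 'effort': [0.0005882759614905808, -55.98305583000183, -49.17675018310547, 0.07703438401222229, 0.035157575039193034, -1.2860846254625358e-05], 'tcp_pos': [0.1763854141116583, 0.5728730538223148, 0.2175796262327761], 'eef_rot': [[-0.9556824483596965, 0.2943986481734267, -0.0007027452415961279], [0.29439943973004234, 0.9556809239539089, -0.0017150735376359983], [0.0001666848907947471, -0.0018459534829637406, -0.9999982823344679]], 'force': [-0.15727069982404066, 1.3650442849505946, 0.9842354473808085], 'moment': [0.009514839132047037, -0.007759807226372435, 0.008513988230542896], 'width': 1.0002194712337573}
scene {'mtx': array([[442.32587628,   0.        , 319.88876956],
       [  0.        , 442.32587628, 200.25610352],
       [  0.        ,   0.        ,   1.        ]]), 'rvec': array([ 2.03175294,  1.66700304, -0.50766003]), 'tvec': array([-0.21352823, -0.37474463,  1.59546315])}
top {'mtx': array([[449.9543899 ,   0.        , 318.40879119],
       [  0.        , 449.9543899 , 199.19424457],
       [  0.        ,   0.        ,   1.        ]]), 'rvec': array([ 2.0287044 , -2.18545801,  0.23099535]), 'tvec': array([0.15479309, 0.55406468, 1.29051519])}
wrist {'mtx': array([[283.6359214 ,   0.        , 323.29774429],
       [  0.        , 283.6359214 , 200.34225582],
       [  0.        ,   0.        ,   1.        ]]), 'rvec': array([-2.31952921, -1.71365989, -0.26347044]), 'tvec': array([-0.60009338, -0.03580365,  0.39272066])}
```

View pics/top0.png

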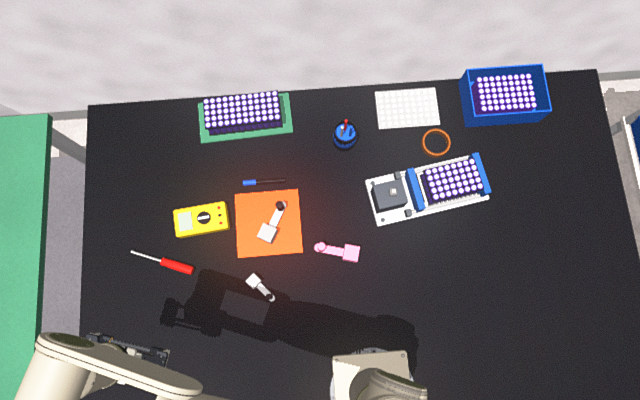

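View pics/scene0.png

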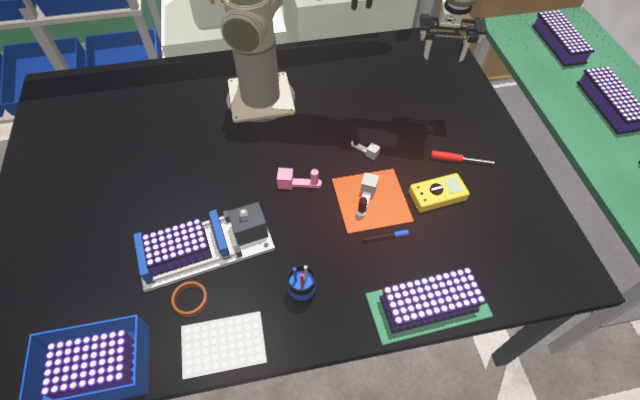

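View pics/wrist0.png

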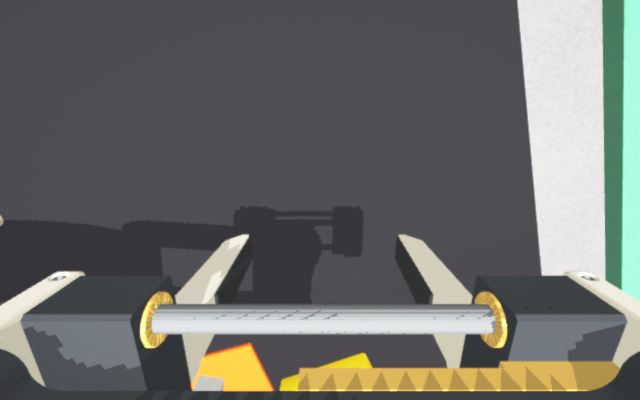

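Crank candidates in the top view are the grey one on the orange board (268,232), a smaller grey one (255,283) and a pink one (345,251). The one on the board fits because it is the larger of the two that aren't pink. I'll confirm it in an enlarged crop.

```bash
python3 - <<'E'
import cv2,numpy as np
t=cv2.imread("pics/top0.png")
a=cv2.resize(t[180:310,225:365],None,fx=5.5,fy=4.6*5.5/4.6*0.83,interpolation=cv2.INTER_CUBIC)
cv2.imwrite("pics/c1.png",cv2.resize(t[180:310,225:365],None,fx=4.5,fy=4.5,interpolation=cv2.INTER_CUBIC))
cv2.imwrite("pics/c2.png",cv2.resize(t[145:230,360:495],None,fx=5.8,fy=5.8,interpolation=cv2.INTER_CUBIC))
s=cv2.imread("pics/scene0.png")
cv2.imwrite("pics/c3.png",cv2.resize(s[130:250,270:420],None,fx=5,fy=5,interpolation=cv2.INTER_CUBIC))
cv2.imwrite("pics/c4.png",cv2.resize(s[195:290,130:280],None,fx=5,fy=5,interpolation=cv2.INTER_CUBIC))
E
```

```text
(no output)
```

View pics/c1.png

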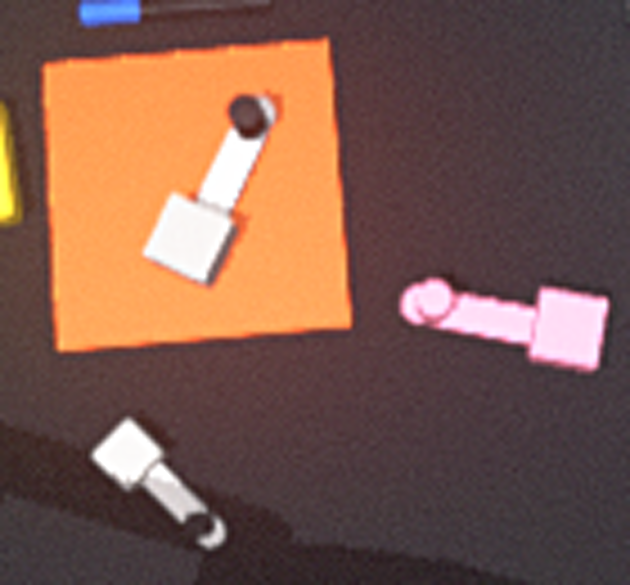

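View pics/c2.png

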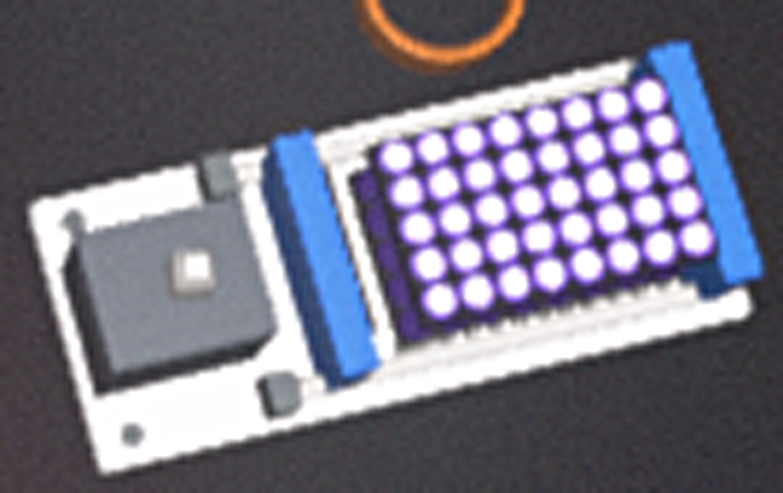

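View pics/c3.png

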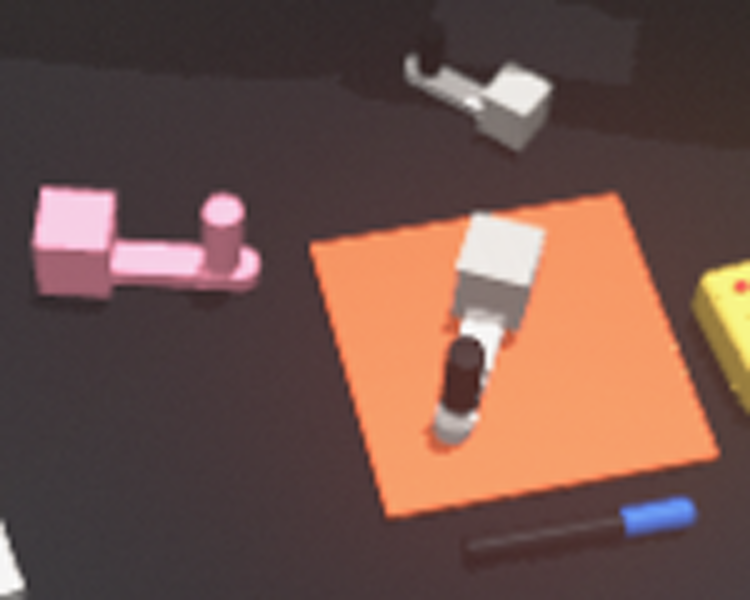

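View pics/c4.png

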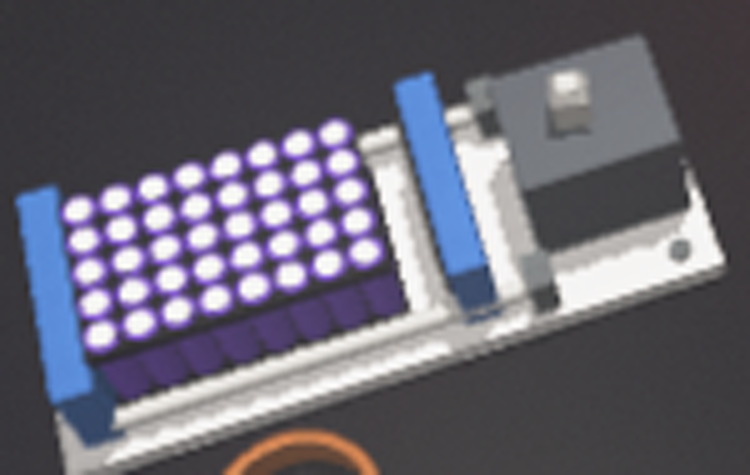

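The crop confirms it: the crank on the board has the bigger hub and arm, and the grey one near (255,283) is clearly smaller. Next I'll fit the poses using both cameras.

```bash
cat > h.py <<'E'
import numpy as np,cv2
from scipy.optimize import least_squares
from station import *
C={n:camera_info(n) for n in("scene","top")}
def proj(c,P):
    return cv2.projectPoints(np.asarray(P,float).reshape(-1,1,3),c["rvec"],c["tvec"],c["mtx"],None)[0].reshape(-1,2)
def back(c,uv,z):
    R=cv2.Rodrigues(c["rvec"])[0];o=-R.T@c["tvec"].ravel()
    d=R.T@np.linalg.inv(c["mtx"])@np.array([uv[0],uv[1],1.]);return (o+d*(z-o[2])/d[2])
def crop(p,s,off): return (np.array(p,float)+.5)/s-.5+np.array(off)
def pose(p,P):
    c,s=np.cos(p[2]),np.sin(p[2]);P=np.asarray(P,float)
    return np.c_[P[:,0]*c-P[:,1]*s+p[0],P[:,0]*s+P[:,1]*c+p[1],P[:,2]]
def fit(obs,p0):
    # obs: list (caminfo, pts3d local(z world), uv)
    f=lambda p:np.concatenate([(proj(c,pose(p,P))-uv).ravel() for c,P,uv in obs])
    r=least_squares(f,p0,loss="soft_l1");return r.x,f(r.x).reshape(-1,2)
def angfrom(a,b): return np.arctan2(b[1]-a[1],b[0]-a[0])
E
python3 - <<'E'
from h import *
T,S=C["top"],C["scene"]
t1=lambda p:crop(p,4.5,(225,180)); s1=lambda p:crop(p,5,(270,130))
t2=lambda p:crop(p,5.8,(360,145)); s2=lambda p:crop(p,5,(130,195))
hub=back(T,t1((190,235)),.056);hd=back(T,t1((247,115)),.074)
print("crank",hub,hd,angfrom(hub,hd),np.hypot(*(hd-hub)[:2]))
hub=back(S,s1((501,246)),.056);hd=back(S,s1((466,347)),.074)
print("crank scene",hub,hd,angfrom(hub,hd),np.hypot(*(hd-hub)[:2]))
bd=[back(T,t1(q),.008) for q in((44,62),(328,39),(351,327),(58,352))]
bs=[back(S,s1(q),.008) for q in((311,243),(615,193),(718,455),(388,517))]
print("board",np.mean(bd,0),np.mean(bs,0));print(np.round(bd,3));print(np.round(bs,3))
print("shaft",back(T,t2((197,268)),.122),back(S,s2((570,80)),.122))
cb=[back(T,t2(q),.016) for q in((30,203),(103,473),(750,315))]
print("base",np.round(cb,3), angfrom(cb[1],cb[2]))
E
```

```text
crank [0.47759027 0.27307421 0.056     ] [0.55162782 0.22970231 0.074     ] -0.5299199194651582 0.08580606241729041
crank scene [0.47629977 0.27330524 0.056     ] [0.55480507 0.22984267 0.074     ] -0.5056227264193149 0.08973336602095432
board [0.51386247 0.2733389  0.008     ] [0.51621536 0.2716635  0.008     ]
[[0.614 0.374 0.008]
 [0.615 0.176 0.008]
 [0.414 0.173 0.008]
 [0.412 0.371 0.008]]
[[0.417 0.172 0.008]
 [0.415 0.369 0.008]
 [0.615 0.372 0.008]
 [0.618 0.173 0.008]]
shaft [ 0.55901875 -0.10312477  0.122     ] [ 0.56116333 -0.102342    0.122     ]
base [[ 0.626 -0.037  0.016]
 [ 0.476 -0.061  0.016]
 [ 0.535 -0.414  0.016]] -1.4048818829885217
```

```bash
python3 - <<'E'
import cv2
t=cv2.imread("pics/top0.png");s=cv2.imread("pics/scene0.png")
a=cv2.resize(t[175:210,370:412],(504,420),interpolation=cv2.INTER_CUBIC)
cv2.imwrite("pics/d1.png",a)
cv2.imwrite("pics/d2.png",cv2.resize(s[200:235,225:267],(504,420),interpolation=cv2.INTER_CUBIC))
E
```

```text
(no output)
```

View pics/d1.png

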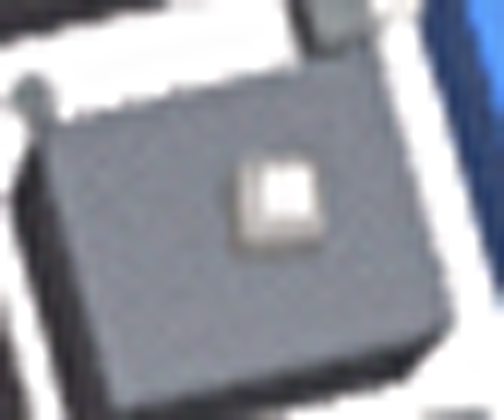

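View pics/d2.png

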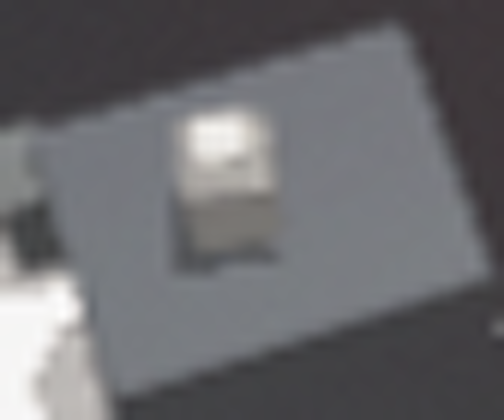

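{"fn": "servo_tool", "kwargs": {"jaw": -1, "steps": [[[0.752,-0.75,-0.15],[0,0,-0.069]],[[0.752,-0.75,-0.15],[0,0,-0.069]],[[0.752,-0.75,-0.15],[0,0,-0.069]],[[0.752,-0.75,-0.15],[0,0,-0.069]],[[0.752,-0.75,-0.15],[0,0,-0.069]],[[0.752,-0.75,-0.15],[0,0,-0.069]],[[0.752,-0.75,-0.15],[0,0,-0.069]],[[0.752,-0.75,-0.15],[0,0,-0.069]],[[0.752,-0.75,-0.15],[0,0,-0.069]],[[0.752,-0.75,-0.15],[0,0,-0.069]]]}}

```text
time: 0.98
tcp_pos: [0.4697, 0.2803, 0.16]
eef_rot: [[-0.87, 0.493, -0.0], [0.493, 0.87, 0.0], [0.0, 0.0, -1.0]]
force: [0.9, 1.1, 0.6]
width: 0.999
```

```bash
python3 - <<'E'
from h import *
c=camera_info("wrist");o=get_obs()
cv2.imwrite("pics/w1.png",capture("wrist"))
R=cv2.Rodrigues(c["rvec"])[0];print("cam",-R.T@c["tvec"].ravel(),"fwd",R[2]);print(o["tcp_pos"],c["rvec"],c["tvec"])
ck=[.477,.273,-.515]
print(proj(c,pose(ck,[[22,22,56],[22,-22,56],[-22,-22,56],[-22,22,56],[90,0,74]]/np.array(1000.))))
E
```

```text
cam [0.39648016 0.3222454  0.32734853] fwd [ 0.26227873 -0.14696904 -0.95373475]
[0.46969453 0.28030929 0.15997431] [-2.47945181 -1.44539241 -0.22412435] [-0.4761699  -0.27593313  0.25557546]
[[341.09880758 228.6882972 ]
 [298.61530958 228.71148104]
 [297.45062749 187.61709878]
 [341.93743021 187.60104095]
 [319.92108977 295.48156815]]
```

View pics/w1.png

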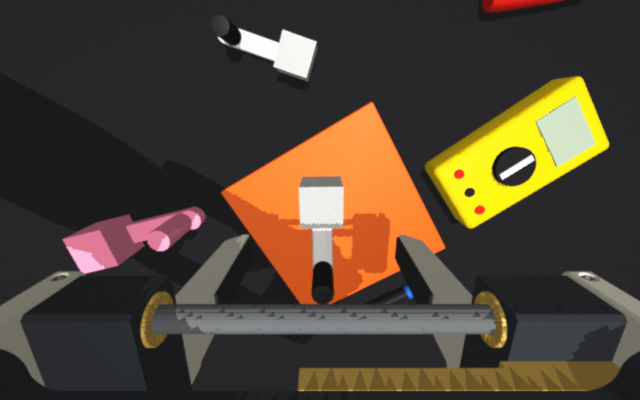

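The wrist view shows the hub top at (300–343, 187–228), within about 1.5 px of the prediction. I'll lower partway and check.

{"fn": "servo_tool", "kwargs": {"steps": [[[0,0,0],[0,0,0]],[[0,0,-0.05],[0,0,0]],[[0,0,-0.1],[0,0,0]],[[0,0,-0.15],[0,0,0]],[[0,0,-0.15],[0,0,0]],[[0,0,-0.15],[0,0,0]],[[0,0,-0.15],[0,0,0]],[[0,0,-0.15],[0,0,0]],[[0,0,-0.15],[0,0,0]],[[0,0,-0.15],[0,0,0]]]}}

```text
time: 1.87
tcp_pos: [0.4694, 0.2826, 0.1017]
eef_rot: [[-0.87, 0.493, 0.002], [0.493, 0.87, 0.001], [-0.001, 0.002, -1.0]]
force: [0.5, 0.2, 0.2]
width: 1.0
```

{"fn": "servo_tool", "kwargs": {"steps": [[[0.021,-0.0215,0],[0,0,0]],[[0.021,-0.0215,-0.04],[0,0,0]],[[0.021,-0.0215,-0.09],[0,0,0]],[[0.021,-0.0215,-0.14],[0,0,0]],[[0.021,-0.0215,-0.18],[0,0,0]],[[0.021,-0.0215,-0.2],[0,0,0]],[[0.021,-0.0215,-0.2],[0,0,0]],[[0.021,-0.0215,-0.2],[0,0,0]],[[0.021,-0.0215,-0.2],[0,0,0]],[[0.021,-0.0215,-0.2],[0,0,0]]]}}

```text
time: 2.7
tcp_pos: [0.4783, 0.2739, 0.0219]
eef_rot: [[-0.87, 0.493, 0.002], [0.493, 0.87, 0.001], [-0.001, 0.002, -1.0]]
force: [-0.3, 0.5, -0.0]
width: 0.999
```

{"fn": "servo_tool", "kwargs": {"jaw": 1, "steps": [[[0,0,0],[0,0,0]],[[0,0,0],[0,0,0]],[[0,0,0],[0,0,0]],[[0,0,0],[0,0,0]],[[0,0,0],[0,0,0]],[[0,0,0],[0,0,0]],[[0,0,0],[0,0,0]],[[0,0,0],[0,0,0]],[[0,0,0],[0,0,0]],[[0,0,0],[0,0,0]]]}}

```text
time: 3.53
tcp_pos: [0.4771, 0.2735, 0.0203]
eef_rot: [[-0.87, 0.493, -0.0], [0.493, 0.87, -0.0], [0.0, -0.0, -1.0]]
force: [-0.3, -0.1, -0.1]
width: 0.472
```

{"fn": "servo_tool", "kwargs": {"steps": [[[0,0,0.05],[0,0,0]],[[0,0,0.14],[0,0,0]],[[0,0,0.24],[0,0,0]],[[0,0,0.34],[0,0,0.02]],[[0.02,-0.03,0.42],[0,0,0.05]],[[0.05,-0.12,0.44],[0,0,0.08]],[[0.08,-0.21,0.44],[0,0,0.11]],[[0.11,-0.3,0.44],[0,0,0.14]],[[0.145,-0.39,0.44],[0,0,0.164]],[[0.18,-0.48,0.44],[0,0,0.164]]]}}

```text
time: 4.37
tcp_pos: [0.5487, 0.0798, 0.1956]
eef_rot: [[-1.0, -0.005, -0.001], [-0.005, 1.0, -0.0], [0.001, -0.0, -1.0]]
force: [0.7, 0.4, -4.4]
width: 0.473
```

{"fn": "servo_tool", "kwargs": {"steps": [[[0.03,-0.09,0],[0,0,0]],[[0.07,-0.18,0],[0,0,0]],[[0.1,-0.27,0],[0,0,0]],[[0.14,-0.36,0],[0,0,0]],[[0.17,-0.43,0],[0,0,0]],[[0.175,-0.455,0],[0,0,0]],[[0.175,-0.455,0],[0,0,0]],[[0.175,-0.455,0],[0,0,0]],[[0.175,-0.455,0],[0,0,0]],[[0.175,-0.455,0],[0,0,0]]]}}

```text
time: 5.2
tcp_pos: [0.6187, -0.099, 0.1961]
eef_rot: [[-1.0, -0.001, -0.001], [-0.001, 1.0, 0.001], [0.001, 0.001, -1.0]]
force: [0.8, -0.0, -4.8]
width: 0.472
```

```bash
python3 - <<'E'
from h import *
c=camera_info("wrist");o=get_obs()
im=capture("wrist");cv2.imwrite("pics/w2.png",im);np.save("pics/w2.npy",np.array([c["rvec"].ravel(),c["tvec"].ravel()]))
print(o["tcp_pos"],o["qpos"],o["width"],o["force"])
print(proj(c,[[.56,-.1025,.122],[.56,-.1025,.092]]))
E
```

```text
[ 0.61870878 -0.09895034  0.19608549] [-2.40613725e-01  2.12916328e-01  1.43732243e+00  3.66053030e-04
  1.49213919e+00 -1.81262396e+00] 0.4718993166136742 [ 0.75955093 -0.03826333 -4.82079403]
[[318.24716247 142.59190379]
 [318.73775676 139.19250226]]
```

View pics/w2.png

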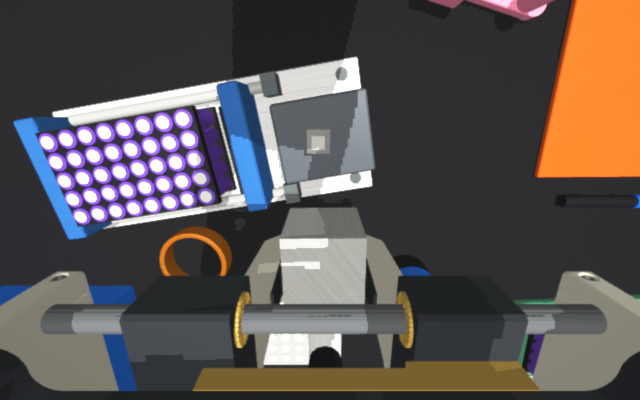

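```bash
python3 - <<'E'
import cv2
t=cv2.imread("pics/w2.png")
cv2.imwrite("pics/w2c.png",cv2.resize(t[120:165,290:350],None,fx=12,fy=12,interpolation=cv2.INTER_CUBIC))
E
```

```text
(no output)
```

View pics/w2c.png

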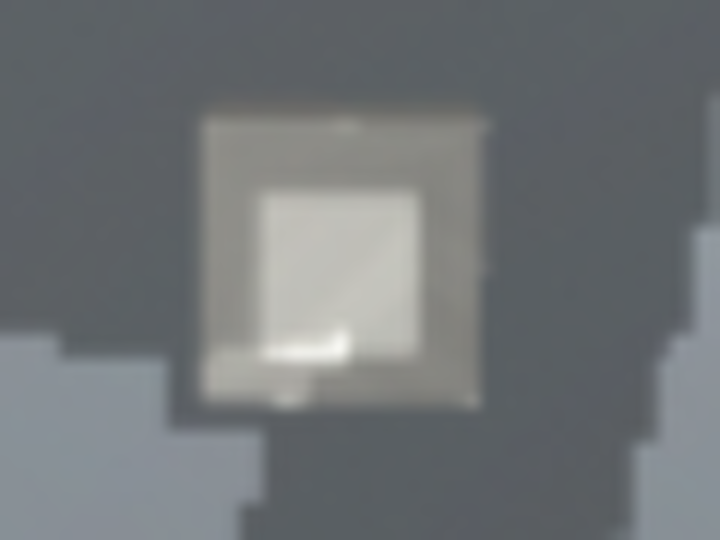

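```bash
python3 - <<'E'
from h import *
c=camera_info("wrist");p=get_obs()["tcp_pos"]
for z in(.1838,.2318):print(proj(c,[[p[0]-.022,p[1]+.022,z],[p[0]-.022,p[1]-.022,z]]))
E
python3 -c "
import cv2
t=cv2.imread('pics/w2.png')
cv2.imwrite('pics/w2d.png',cv2.resize(t[195:285,260:390],None,fx=6,fy=6,interpolation=cv2.INTER_CUBIC))"
```

```text
[[355.16809922 207.925292  ]
 [289.56398143 207.83665795]]
[[365.39568011 238.69069691]
 [279.00414925 238.59189807]]
```

View pics/w2d.png

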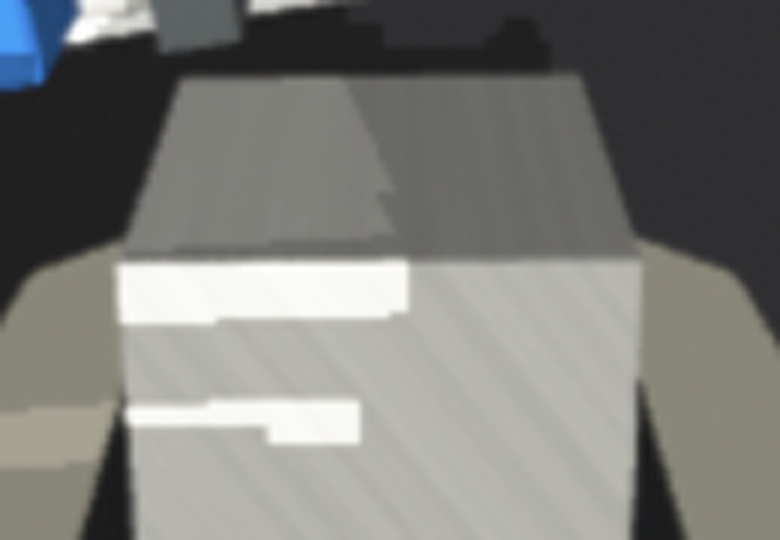

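{"fn": "servo_tool", "kwargs": {"steps": [[[-0.06,-0.009,0],[0,0,0]],[[-0.12,-0.009,-0.03],[0,0,0]],[[-0.147,-0.009,-0.08],[0,0,0]],[[-0.147,-0.009,-0.12],[0,0,0]],[[-0.147,-0.009,-0.13],[0,0,0]],[[-0.147,-0.009,-0.135],[0,0,0]],[[-0.147,-0.009,-0.15],[0,0,0]],[[-0.147,-0.009,-0.165],[0,0,0]],[[-0.147,-0.009,-0.18],[0,0,0]],[[-0.147,-0.009,-0.195],[0,0,0]]]}}

```text
time: 6.08
tcp_pos: [0.5609, -0.1041, 0.1184]
eef_rot: [[-1.0, 0.0, 0.001], [0.0, 1.0, -0.0], [-0.001, -0.0, -1.0]]
force: [0.4, 0.1, -4.7]
width: 0.47
```

{"fn": "servo_tool", "kwargs": {"steps": [[[-0.001,0.002,-0.01],[0,0,0]],[[-0.001,0.002,-0.02],[0,0,0]],[[-0.001,0.002,-0.027],[0,0,0]],[[-0.001,0.002,-0.03],[0,0,0]],[[-0.001,0.002,-0.032],[0,0,0]],[[-0.001,0.002,-0.032],[0,0,0]],[[-0.001,0.002,-0.032],[0,0,0]],[[-0.001,0.002,-0.032],[0,0,0]],[[-0.001,0.002,-0.032],[0,0,0]],[[-0.001,0.002,-0.032],[0,0,0]]]}}

```text
time: 6.92
tcp_pos: [0.56, -0.1034, 0.1058]
eef_rot: [[-1.0, 0.0, 0.0], [0.0, 1.0, -0.0], [-0.0, -0.0, -1.0]]
force: [0.0, -0.1, -4.5]
width: 0.47
```

```bash
python3 - <<'E'
from h import *
o=get_obs();print(o["tcp_pos"],o["force"],o["moment"],o["qpos"])
s=capture("scene");t=capture("top")
a=cv2.resize(s[180:300,120:290],None,fx=4.4,fy=4.4,interpolation=cv2.INTER_CUBIC)
cv2.imwrite("pics/s3.png",a)
E
```

```text
[ 0.5600404  -0.10335704  0.10579086] [ 0.00789889 -0.07628581 -4.458954  ] [-0.02970608  0.0630983   0.07625019] [-2.72525552e-01  1.29688575e-01  1.69928658e+00  1.39181291e-06
  1.31228098e+00 -1.84296771e+00]
```

View pics/s3.png

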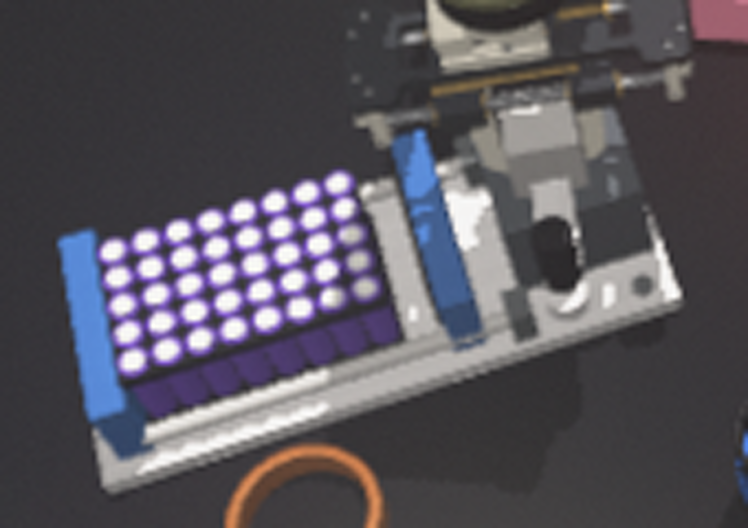

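The crank is seated on the shaft with no contact force beyond its own weight. Now I'll wind clockwise.

{"fn": "servo_tool", "kwargs": {"steps": [[[0,0.001,-0.002],[0,0,-0.025]],[[0,0.001,-0.002],[0,0,-0.055]],[[0,0.001,-0.002],[0,0,-0.085]],[[0,0.001,-0.002],[0,0,-0.115]],[[0,0.001,-0.002],[0,0,-0.145]],[[0,0.001,-0.002],[0,0,-0.175]],[[0,0.001,-0.002],[0,0,-0.205]],[[0,0.001,-0.002],[0,0,-0.235]],[[0,0.001,-0.002],[0,0,-0.265]],[[0,0.001,-0.002],[0,0,-0.295]]]}}

```text
time: 7.85
tcp_pos: [0.5602, -0.1044, 0.105]
eef_rot: [[-0.596, 0.803, 0.001], [0.803, 0.596, -0.002], [-0.002, -0.001, -1.0]]
force: [-0.2, -6.7, -4.2]
width: 0.474
```

```bash
python3 - <<'E'
from h import *
o=get_obs();print(o["tcp_pos"],o["force"],o["moment"],o["qpos"],np.arctan2(o["eef_rot"][1][1],o["eef_rot"][0][1]))
s=capture("scene")
cv2.imwrite("pics/s4.png",cv2.resize(s[180:300,120:290],None,fx=4.4,fy=4.4,interpolation=cv2.INTER_CUBIC))
E
```

```text
[ 0.56016165 -0.1044128   0.10504596] [-0.24936044 -6.72210096 -4.23979562] [-1.14573256  0.06483582  0.38389458] [-0.27279228  0.13048754  1.699851   -0.00228212  1.30993945 -0.91121524] 0.6390089625633553
```

View pics/s4.png

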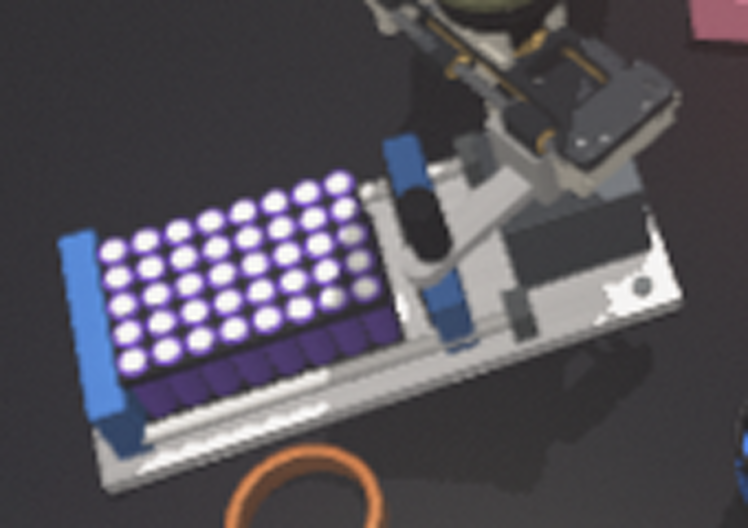

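{"fn": "servo_tool", "kwargs": {"steps": [[[0,-0.003,0],[0,0,-0.032]],[[0,-0.004,0],[0,0,-0.064]],[[0,-0.004,0],[0,0,-0.096]],[[0,-0.004,0],[0,0,-0.128]],[[0,-0.004,0],[0,0,-0.16]],[[0,-0.004,0],[0,0,-0.192]],[[0,-0.004,0],[0,0,-0.224]],[[0,-0.004,0],[0,0,-0.256]],[[0,-0.004,0],[0,0,-0.288]],[[0,-0.004,0],[0,0,-0.32]]]}}

```text
time: 8.73
tcp_pos: [0.5592, -0.1047, 0.105]
eef_rot: [[0.358, 0.934, -0.002], [0.934, -0.358, -0.0], [-0.001, -0.001, -1.0]]
force: [-5.7, 0.1, 0.6]
width: 0.47
```

```bash
python3 - <<'E'
from h import *
o=get_obs();print(o["tcp_pos"],o["force"],o["moment"],o["qpos"],np.arctan2(o["eef_rot"][1][1],o["eef_rot"][0][1]))
s=capture("scene")
cv2.imwrite("pics/s5.png",cv2.resize(s[180:300,120:290],None,fx=4.4,fy=4.4,interpolation=cv2.INTER_CUBIC))
E
```

```text
[ 0.55918141 -0.10471767  0.10496437] [-5.73674721  0.07371459  0.61172936] [-0.11815306  1.05449185  0.30839669] [-2.74729329e-01  1.30810273e-01  1.69965418e+00 -8.00931884e-04
  1.31260036e+00  9.16685950e-02] -0.36619347794416146
```

View pics/s5.png

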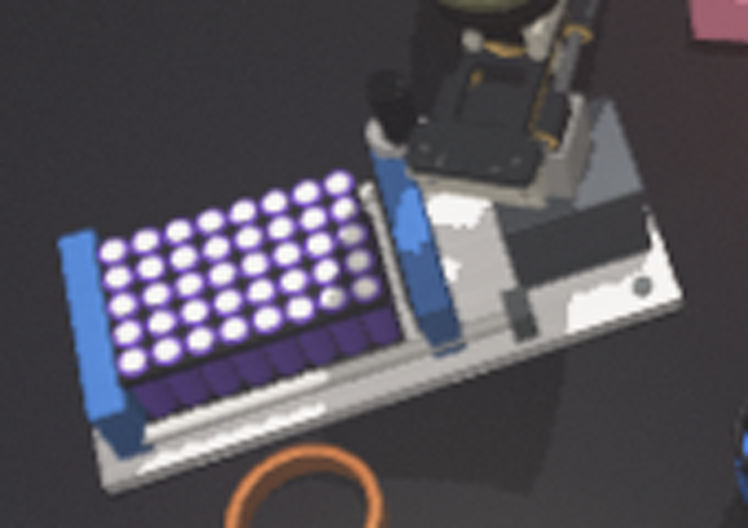

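{"fn": "servo_tool", "kwargs": {"steps": [[[-0.001,0,0],[0,0,-0.03]],[[-0.002,0,0],[0,0,-0.06]],[[-0.002,0,0],[0,0,-0.09]],[[-0.002,0,0],[0,0,-0.12]],[[-0.002,0,0],[0,0,-0.15]],[[-0.002,0,0],[0,0,-0.18]],[[-0.002,0,0],[0,0,-0.21]],[[-0.002,0,0],[0,0,-0.24]],[[-0.002,0,0],[0,0,-0.27]],[[-0.002,0,0],[0,0,-0.3]]]}}

```text
time: 9.62
tcp_pos: [0.5585, -0.104, 0.1049]
eef_rot: [[0.966, 0.26, -0.002], [0.26, -0.966, 0.001], [-0.001, -0.001, -1.0]]
force: [-4.0, 1.9, -0.6]
width: 0.469
```

```bash
python3 - <<'E'
from h import *
o=get_obs();print(o["tcp_pos"],o["force"],o["moment"],o["qpos"],np.arctan2(o["eef_rot"][1][1],o["eef_rot"][0][1]))
s=capture("scene")
cv2.imwrite("pics/s6.png",cv2.resize(s[180:300,120:290],None,fx=4.4,fy=4.4,interpolation=cv2.INTER_CUBIC))
E
```

```text
[ 0.55846424 -0.10404248  0.10492887] [-4.01289702  1.93652598 -0.5781402 ] [0.42983193 0.99280459 0.31973471] [-2.74616935e-01  1.28750821e-01  1.70197156e+00  2.72475943e-04
  1.31250637e+00  1.03343862e+00] -1.3081260403186865
```

View pics/s6.png

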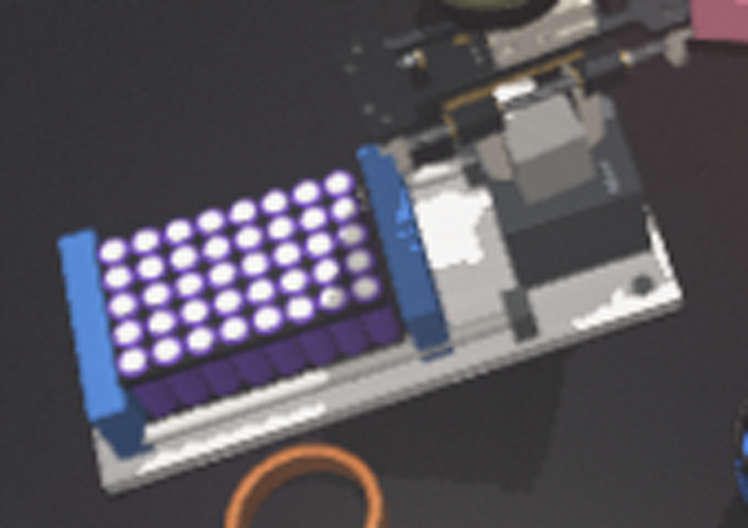

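{"fn": "servo_tool", "kwargs": {"steps": [[[0,0,0],[0,0,-0.01]],[[0,0,0],[0,0,-0.02]],[[0,0,0],[0,0,-0.028]],[[0,0,0],[0,0,-0.034]],[[0,0,0],[0,0,-0.04]],[[0,0,0],[0,0,-0.045]],[[0,0,0],[0,0,-0.05]],[[0,0,0],[0,0,-0.055]],[[0,0,0],[0,0,-0.055]],[[0,0,0],[0,0,-0.055]]]}}

```text
time: 10.5
tcp_pos: [0.5585, -0.1039, 0.105]
eef_rot: [[0.996, 0.094, -0.002], [0.094, -0.996, 0.001], [-0.001, -0.001, -1.0]]
force: [-4.4, 3.6, -0.2]
width: 0.471
```

```bash
cat > st.py <<'E'
from h import *
np.set_printoptions(precision=4,suppress=True)
o=get_obs();print(np.array(o["tcp_pos"]),np.array(o["force"]),np.array(o["moment"]),np.array(o["effort"])[5],np.array(o["qpos"]),np.arctan2(o["eef_rot"][1][1],o["eef_rot"][0][1]))
E
python3 st.py
```

```text
[ 0.5585 -0.1039  0.105 ] [-4.3905  3.6149 -0.1674] [0.5025 1.0173 0.2083] 0.3150088246911764 [-0.2745  0.1287  1.702   0.0006  1.3126  1.2018] -1.4764392920452296
```

{"fn": "servo_tool", "kwargs": {"steps": [[[0,0,0],[0,0,-0.006]],[[0,0,0],[0,0,-0.012]],[[0,0,0],[0,0,-0.018]],[[0,0,0],[0,0,-0.022]],[[0,0,0],[0,0,-0.026]],[[0,0,0],[0,0,-0.03]],[[0,0,0],[0,0,-0.03]],[[0,0,0],[0,0,-0.03]],[[0,0,0],[0,0,-0.03]],[[0,0,0],[0,0,-0.03]]]}}

```text
time: 11.33
tcp_pos: [0.5584, -0.1038, 0.1049]
eef_rot: [[1.0, 0.001, -0.002], [0.001, -1.0, 0.001], [-0.002, -0.001, -1.0]]
force: [-4.3, 2.7, 0.6]
width: 0.469
```

```bash
python3 st.py
```

```text
[ 0.5584 -0.1038  0.1049] [-4.282   2.6643  0.6113] [0.5649 1.0201 0.5682] 0.5746393091976643 [-0.2744  0.1287  1.702   0.0005  1.3127  1.2956] -1.5700867296788321
```

{"fn": "servo_tool", "kwargs": {"steps": [[[0,0,0],[0,0,-0.004]],[[0,0,0],[0,0,-0.008]],[[0,0,0],[0,0,-0.012]],[[0,0,0],[0,0,-0.016]],[[0,0,0],[0,0,-0.02]],[[0,0,0],[0,0,-0.02]],[[0,0,0],[0,0,-0.02]],[[0,0,0],[0,0,-0.02]],[[0,0,0],[0,0,-0.02]],[[0,0,0],[0,0,-0.02]]]}}

```text
time: 12.17
tcp_pos: [0.5585, -0.1037, 0.1049]
eef_rot: [[0.998, -0.061, -0.002], [-0.061, -0.998, 0.001], [-0.002, -0.001, -1.0]]
force: [-4.3, 3.8, 0.1]
width: 0.469
```

```bash
python3 st.py; python3 - <<'E'
from h import *
s=capture("scene")
cv2.imwrite("pics/s7.png",cv2.resize(s[180:300,120:290],None,fx=4.4,fy=4.4,interpolation=cv2.INTER_CUBIC))
E
```

```text
[ 0.5585 -0.1037  0.1049] [-4.322   3.8102  0.1236] [0.6091 0.9555 1.3209] 1.3134675845503807 [-0.2741  0.1287  1.702   0.0004  1.3126  1.3577] -1.6318848707706715
```

View pics/s7.png

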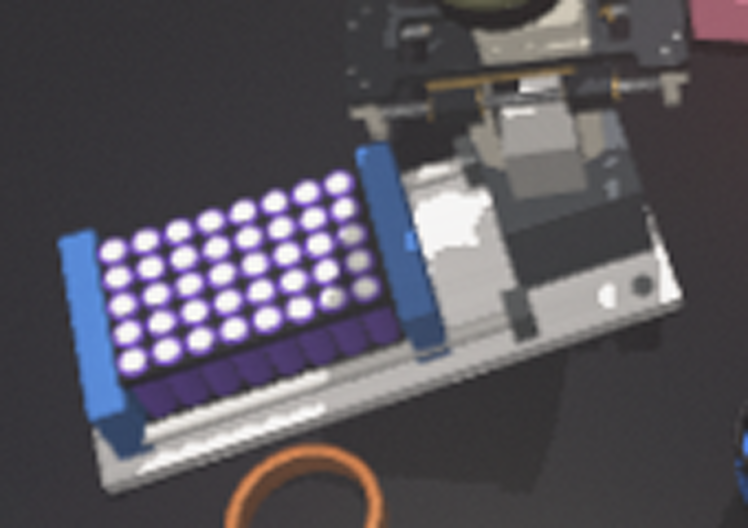

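The torque climbed from 0.32 to 1.31 N m and the jaw is against the cells, so this is the stop. I'll back off inside the play and lift off.

{"fn": "servo_tool", "kwargs": {"steps": [[[0,0,0],[0,0,0.02]],[[0,0,0],[0,0,0.04]],[[0,0,0],[0,0,0.06]],[[0,0,0],[0,0,0.06]],[[0,0,0],[0,0,0.06]],[[0,0,0.02],[0,0,0.06]],[[0,0,0.04],[0,0,0.06]],[[0,0,0.07],[0,0,0.06]],[[0,0,0.1],[0,0,0.06]],[[0,0,0.13],[0,0,0.06]]]}}

```text
time: 13.05
tcp_pos: [0.5596, -0.1047, 0.1589]
eef_rot: [[0.992, 0.125, 0.002], [0.125, -0.992, -0.001], [0.001, 0.001, -1.0]]
force: [0.8, 0.0, -4.0]
width: 0.474
```

```bash
python3 st.py
```

```text
[ 0.5596 -0.1047  0.1589] [ 0.7686  0.0015 -3.9674] [-0.0009  0.1371 -0.0084] 0.012923141475766897 [-0.275   0.0816  1.6503 -0.0001  1.408   1.1709] -1.4459497200556584
```

{"fn": "servo_tool", "kwargs": {"steps": [[[0,0,0.05],[0,0,0]],[[0,0.05,0.08],[0,0,0]],[[0,0.14,0.08],[0,0,0]],[[0,0.23,0.08],[0,0,0]],[[0,0.32,0.08],[0,0,0]],[[0,0.41,0.08],[0,0,0]],[[0,0.5,0.08],[0,0,0]],[[0,0.59,0.08],[0,0,0]],[[0,0.68,0.08],[0,0,0]],[[0,0.77,0.08],[0,0,0]]]}}

```text
time: 13.88
tcp_pos: [0.5594, 0.2054, 0.1906]
eef_rot: [[0.992, 0.125, 0.002], [0.125, -0.992, 0.0], [0.002, -0.0, -1.0]]
force: [0.9, 0.2, -4.6]
width: 0.472
```

{"fn": "servo_tool", "kwargs": {"steps": [[[0,0.08,-0.02],[0,0,0]],[[0,0.14,-0.05],[0,0,0]],[[0,0.175,-0.1],[0,0,0]],[[0,0.18,-0.15],[0,0,0]],[[0,0.18,-0.2],[0,0,0]],[[0,0.18,-0.25],[0,0,0]],[[0,0.18,-0.28],[0,0,0]],[[0,0.18,-0.3],[0,0,0]],[[0,0.18,-0.3],[0,0,0]],[[0,0.18,-0.3],[0,0,0]]]}}

```text
time: 14.72
tcp_pos: [0.5596, 0.2755, 0.0696]
eef_rot: [[0.992, 0.125, 0.001], [0.125, -0.992, 0.0], [0.001, -0.0, -1.0]]
force: [0.6, -0.2, -3.3]
width: 0.473
```

```bash
python3 st.py; python3 - <<'E'
from h import *
cv2.imwrite("pics/s8.png",cv2.resize(capture("scene")[110:250,270:460],None,fx=4,fy=4,interpolation=cv2.INTER_CUBIC))
cv2.imwrite("pics/w8.png",capture("wrist"))
E
```

```text
[0.5596 0.2755 0.0696] [ 0.5935 -0.2475 -3.3481] [-0.0215  0.131  -0.0395] 0.0017195124019053765 [ 0.3753  0.3059  1.5661 -0.      1.269   1.8211] -1.4457799708121422
```

View pics/s8.png

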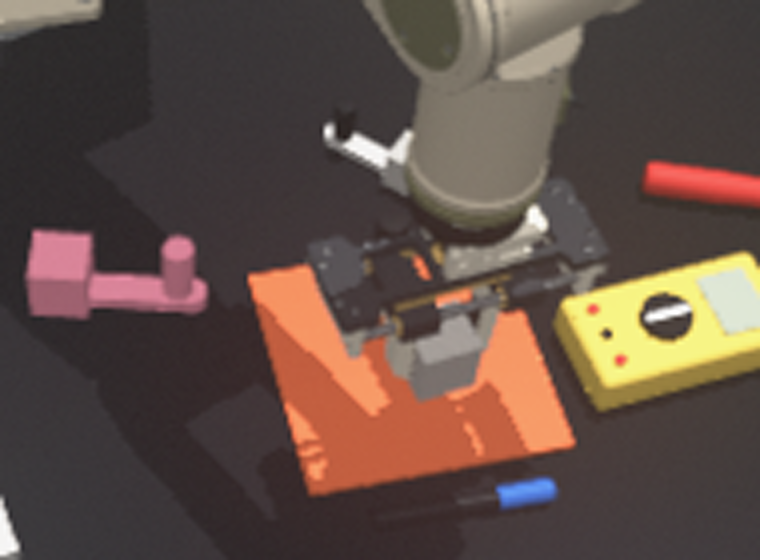

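View pics/w8.png

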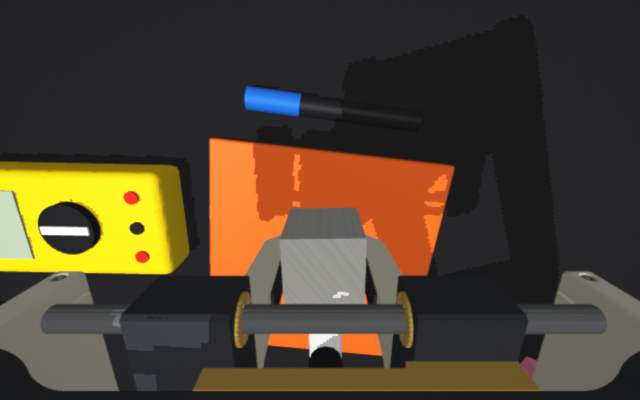

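The hub sits in the grip exactly as before, and it is over the board. I'll lower it gently.

{"fn": "servo_tool", "kwargs": {"steps": [[[0,0,-0.03],[0,0,0]],[[0,0,-0.06],[0,0,0]],[[0,0,-0.085],[0,0,0]],[[0,0,-0.1],[0,0,0]],[[0,0,-0.107],[0,0,0]],[[0,0,-0.112],[0,0,0]],[[0,0,-0.115],[0,0,0]],[[0,0,-0.118],[0,0,0]],[[0,0,-0.12],[0,0,0]],[[0,0,-0.121],[0,0,0]]]}}

```text
time: 15.65
tcp_pos: [0.5594, 0.2756, 0.0207]
eef_rot: [[0.992, 0.125, 0.001], [0.125, -0.992, 0.0], [0.001, -0.0, -1.0]]
force: [-0.2, 0.5, -3.7]
width: 0.469
```

```bash
python3 st.py
```

```text
[0.5594 0.2756 0.0207] [-0.2114  0.5458 -3.6961] [-0.0214  0.1625  0.0293] -0.0003071992068726104 [ 0.3755  0.3641  1.5914 -0.      1.1853  1.821 ] -1.4454777007536166
```

{"fn": "servo_tool", "kwargs": {"steps": [[[0,0,-0.0005],[0,0,0]],[[0,0,-0.001],[0,0,0]],[[0,0,-0.0015],[0,0,0]],[[0,0,-0.002],[0,0,0]],[[0,0,-0.0025],[0,0,0]],[[0,0,-0.0025],[0,0,0]],[[0,0,-0.0025],[0,0,0]],[[0,0,-0.0025],[0,0,0]],[[0,0,-0.0025],[0,0,0]],[[0,0,-0.0025],[0,0,0]]]}}

```text
time: 16.48
tcp_pos: [0.5594, 0.2756, 0.0203]
eef_rot: [[0.992, 0.125, 0.001], [0.125, -0.992, 0.0], [0.001, -0.0, -1.0]]
force: [-5.6, -1.5, 4.7]
width: 0.47
```

```bash
python3 st.py
```

```text
[0.5594 0.2756 0.0203] [-5.6377 -1.5018  4.7138] [-0.3135  0.8592 -0.019 ] 0.008872012258507311 [ 0.3756  0.3647  1.5916 -0.      1.1847  1.821 ] -1.4454448749268156
```

Contact with the board: the vertical force has gone from −4 N to about +5 N. I'll release, then lift.

{"fn": "servo_tool", "kwargs": {"jaw": -1, "steps": [[[0,0,0],[0,0,0]],[[0,0,0],[0,0,0]],[[0,0,0],[0,0,0]],[[0,0,0],[0,0,0]],[[0,0,0],[0,0,0]],[[0,0,0],[0,0,0]],[[0,0,0],[0,0,0]],[[0,0,0],[0,0,0]],[[0,0,0],[0,0,0]],[[0,0,0],[0,0,0]]]}}

```text
time: 17.32
tcp_pos: [0.5591, 0.2755, 0.0193]
eef_rot: [[0.992, 0.125, -0.0], [0.125, -0.992, -0.0], [-0.0, 0.0, -1.0]]
force: [-0.2, 0.1, 0.2]
width: 0.993
```

{"fn": "servo_tool", "kwargs": {"steps": [[[0,0,0.02],[0,0,0]],[[0,0,0.06],[0,0,0]],[[0,0,0.12],[0,0,0]],[[0,0,0.2],[0,0,0]],[[0,0,0.3],[0,0,0]],[[0,0,0.4],[0,0,0]],[[0,0,0.5],[0,0,0]],[[0,0,0.5],[0,0,0]],[[0,0,0.5],[0,0,0]],[[0,0,0.5],[0,0,0]]]}}

```text
time: 18.15
tcp_pos: [0.5592, 0.2755, 0.2199]
eef_rot: [[0.992, 0.125, 0.001], [0.125, -0.992, 0.0], [0.001, -0.0, -1.0]]
force: [0.2, 0.5, 0.4]
width: 1.002
```

```bash
python3 st.py; python3 - <<'E'
from h import *
s=capture("scene");cv2.imwrite("pics/s9.png",s);cv2.imwrite("pics/w9.png",capture("wrist"));cv2.imwrite("pics/t9.png",capture("top"))
cv2.imwrite("pics/s9c.png",cv2.resize(s[180:300,120:290],None,fx=4.4,fy=4.4,interpolation=cv2.INTER_CUBIC))
E
```

```text
[0.5592 0.2755 0.2199] [0.1691 0.5482 0.4499] [-0.0754  0.1428  0.0008] -0.00019102482838206924 [0.3756 0.1918 1.418  0.     1.531  1.8211] -1.4455097639548404
```

View pics/s9.png

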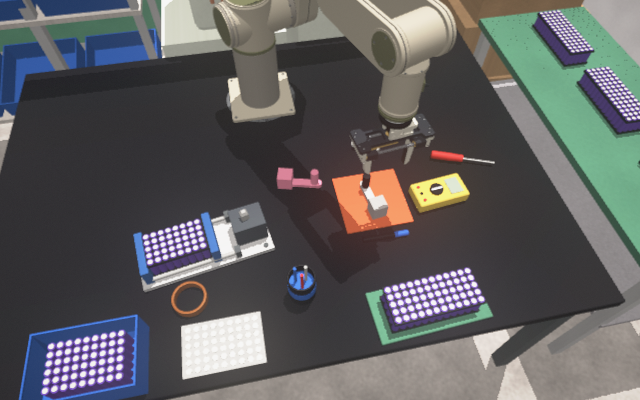

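View pics/w9.png

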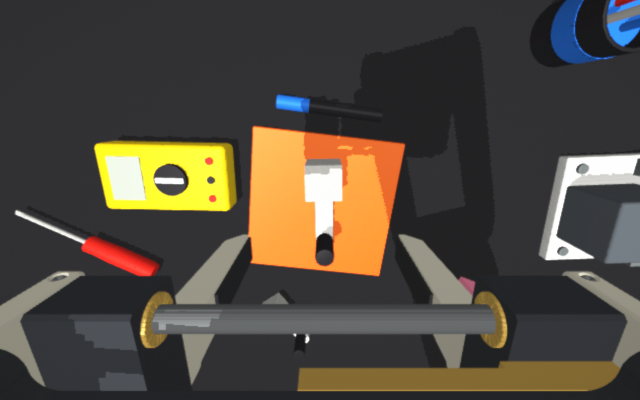

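View pics/s9c.png

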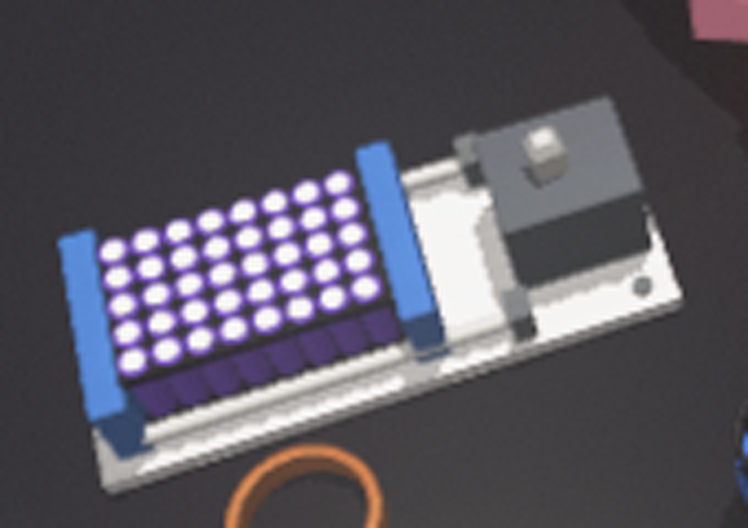

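View pics/t9.png

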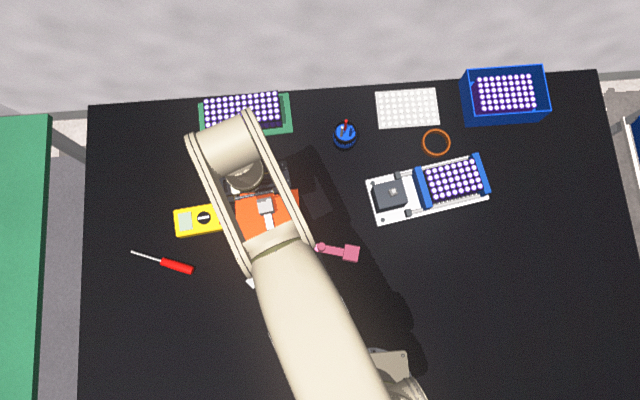

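```bash
python3 - <<'E'
from h import *
t=cv2.imread("pics/t9.png")
a=cv2.resize(t[180:202,382:408],None,fx=14,fy=14,interpolation=cv2.INTER_CUBIC)
s=cv2.imread("pics/s9.png")
b=cv2.resize(s[200:228,228:258],None,fx=11,fy=11,interpolation=cv2.INTER_CUBIC)
# predicted outlines for shaft yaw .308
for im,c,f,off in((a,C["top"],14,(382,180)),(b,C["scene"],11,(228,200))):
    for h,z in((.0055,.122),(.01,.114)):
        P=proj(c,pose([.5595,-.1035,.166-3.0],[[h,h,z],[-h,h,z],[-h,-h,z],[h,-h,z]]))
        cv2.polylines(im,[np.int32((P-off+.5)*f-.5)],True,(0,0,255),1)
cv2.imwrite("pics/e.png",np.hstack([cv2.resize(a,(364,308)),cv2.resize(b,(330,308))]))
E
```

```text
(no output)
```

View pics/e.png

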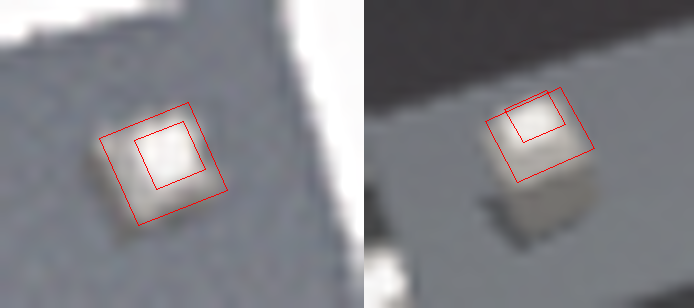

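The shaft outline predicted for 3.0 rad matches in both views. The crank lies flat on the board, handle up, and the gripper is clear of everything. Handing in.

```bash
python3 -c "
from station import *
print(close_job(),get_obs()['time'])"
```

```text
the job is handed in; nothing more can be done
the job is handed in; nothing more can be done
```

The clamp is wound to its stop, and the crank is back on the orange board, lying flat with its handle up. The job was handed in after about 18 s of robot time, against the 72 s limit.

- **Winding:** I gripped the larger grey crank by its hub, seated it on the shaft and turned it clockwise. The turning torque rose from about 0.3 to 1.3 N m, which I took as the stop. I then backed off within the play and lifted the crank off. When I laid it down, the contact force was about 5 N before release.
- **Clamp check:** The blue jaw is against the cells. The outline predicted for a shaft angle of 3.0 rad matches the shaft in the top and scene pictures.
- **Surroundings:** In the last pictures the marker, meter, tape roll, pen cup and look-alike cranks appear where they started, as far as the arm let me see them. I judged this by eye and did not measure it. The gripper was about 0.2 m above the board and touching nothing.
- **Disagreements:** The shaft's position read about 1–2 mm differently between the cameras and the winding. That gave a few newtons of side force, and I shifted the tool slightly to ease it. When seated, the crank's underside sat about 1–1.5 mm above the calculated gearbox top, probably not quite fully home; it still drove the shaft without slipping. No check failed.

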